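# Set the stop gauge with its thumbwheel

## Task

Before the next saw cut, set the orange stop gauge: with a fingertip on top of its knurled thumbwheel, roll the wheel, in as many strokes as it takes, until the gap between the jaws has closed so far that the black jaw's white pointer is in line with the red gauge mark. Move the black jaw only by rolling the wheel, never by touching the jaw itself; leave the red mark where it is set, do not lift or shift the gauge, and leave the other things on the bench alone. Finish with the hand clear.

Things in the scene. Friction and masses are not known exactly. Their poses are not given: they have to be found in the camera images.
- gauge: orange stop gauge, loose on the bench, 2.4 kg; steel base 270 (x) x 150 (y) x 16 mm; origin under the base's centre, x along the slide from wheel housing to fixed jaw, z up. Orange housing 90 x 60 at x = -70, top 70 up. Fixed orange jaw at x = 102 to 128, 66 high. Black scale rail, white ticks every 5 mm, along the slide's -y side, 24 high
- thumbwheel: knurled steel thumbwheel, radius 35, 22 wide, four orange ribs; origin at its centre, 47 above the gauge's underside (top at 82), axle along gauge y. Only its top 12 mm is exposed. About 2 N along the rim turn it; it stays where left. Rolling its top towards the fixed jaw (gauge +x) closes the gap, 12 mm per rad (0.34 mm per mm of rim); rolling back opens it. It turns 5 rad in all
- stop_jaw: the black sliding jaw, 20 (x) x 60 (y) mm, top 64 mm above the gauge's underside; origin at the centre of its foot, 18 mm above the gauge's underside. It slides along gauge x between the housing and the fixed jaw, driven by the wheel. Not to be touched
- pointer (a point): tip of the white pointer, a 6 mm wide bar sticking out from the black jaw's -y side, 34 mm above the gauge's underside; it moves with the jaw
- mark (a point): the red gauge mark, a 6 mm wide line across a small aluminium rider, 24 x 12 mm, clamped on the scale rail, 34 mm above the gauge's underside; this point is on the line's centre, 3 mm beyond the pointer's tip in gauge -y; axes as the gauge's. At the start it lies 20 to 47 mm ahead (+x) of the pointer
- offcut: bystander: pale wooden offcut lying flat, 150 x 42 x 22 mm, origin under its centre, lying along the gauge's +y side
- tape_measure: bystander: yellow tape measure, 64 x 34 x 60 mm high, origin under its centre, close to the gauge's scale side
- glue_bottle: bystander: white glue bottle, 56 mm diameter, 150 mm high, origin under its centre
- screwdriver: bystander: screwdriver lying along its x
- bench_brush: bystander: bench brush lying along its x
- bar_clamp: bystander: blue bar clamp lying flat, 200 mm long along its x, 24 mm high
- wax_tin: bystander: green tin, 72 mm diameter, 50 mm high, origin under its centre

How it is judged:
By the outcome, as a careful person would: the job done as asked, in the order asked, and still so for the second after the job is handed in, with the robot touching nothing.
It also fails if it takes over 48 s, if anything falls off the work surface, if the arm or the gripper's body presses on something with over 40 N, if the wrist force passes 120 N, or if a joint passes its speed limit or range.

## Robot

A 6-joint arm with a two-finger parallel gripper is mounted at the origin on the work surface. World frame = base frame: x ahead of the robot, y to its left, z up, the work surface at z = 0. Lengths are in m, angles in rad, forces in N, time in s.
With the tool pointing down it reaches from about 0.375 to 0.9 m from the base axis. Payload 3.1 kg.
Tool frame: the origin (TCP) lies at the centre of the arm's flange, where the gripper is bolted on; the fingertips stand 182 mm ahead of it and the grasp point (between the pads) lies 164 mm ahead of it; z points along the fingers, y is the line along which they close (so a half turn about z gives the same grasp; the last joint's range is limited). The gripper opens to 87 mm and grips with 3 to 60 N. Pads are 19 mm wide; open, the fingers measure 117 mm over their backs; the gripper's body (75 mm by 190 mm) begins 51 mm behind the grasp point.
Start: joints at [-1.522, 0.527, 1.433, -0, 1.181, -0.178], TCP at [0.141, -0.609, 0.405] pointing down, gripper open.
Joint ranges: [-3.08, 3.08], [-0.75, 2.2], [0.22, 2.44], [-1.43, 4.57], [0, 2.65], [-2.85, 2.85]. Speed limits (rad/s): [2.79, 2.79, 3.14, 3.14, 3.14, 3.14].

## Interface

Orientations are given as a unit quaternion [x, y, z, w].
In Python, from rig import * gives the robot as it stands.
- The arm moves only by the tool move_arm, never from a script. Its argument "commands" is a list that holds one entry, the list of rows, each a list of 6 numbers: the shift along the tool's x, y, z in units of 40 mm (1.0 is 40 mm), then the turn, a rotation vector about the tool's x, y, z in rad. A call has 1 to 12 rows; each row is the pose to reach, as a shift and turn from the pose commanded when the call began, along the tool's axes at that moment; what a row does not reach only later rows make up. A row lasts 1/8 s, in which the tool goes at most 62.5 mm and 10.7 degrees, less where a joint would pass 70% of its speed; a pose out of reach is approached as far as the arm can. A call with a gripper value outside its range is refused whole. "claw" is the closure, from -1 (fully open) to 1 (shut), so that 0 is half open, set as the call begins (left out, the last holds). The fingers move at their own pace and stop on an object; "squeeze" is the grip in N (left out, the last holds). Time passes only in rows, so rows that repeat a pose let the fingers close. It gives the time, the measured TCP pose, the force, the opening and the grip force at its end, in the units of the state.
- get_obs(): the state, without advancing time (a new reading comes with each control period).
- camera(name): name is "side" or "top" or "wrist"; returns a dict with "pixels" (420x560x3 uint8, blue, green, red), "range_z" (420x560 float32, m along the optical axis (not along the pixel's ray), 0 where there is no reading), "camera_matrix" (3x3 intrinsics, pixels), "extrinsics" (4x4, takes a point from world to camera coordinates). Camera axes: x right, y up, looking along -z (the intrinsics and any distortion apply to the point x, -y, -z); pixel columns grow to the right and rows downward; lengths in m; the calibration is good to about 2 mm. A picture is of the moment at which its call begins.
- hand_in(): hands the job in; it is judged then, once.
The state is a dict: "time": time; "q": joint angles; "joint_velocities": joint speeds; "joint_torque": joint torques, N m; "position": TCP position; "tool_rot": TCP orientation; "ft_force": force on the tool from outside, world axes, zero at the start; "moment": the same for the moment, N m; "grip_width": finger opening in m; "grip_force": force on a finger pad.
Only numpy, scipy, OpenCV 4.12 (cv2) and the standard library are available. Lean on these libraries where they do the work, as an engineer would, in place of code of your own. Each camera call takes 0.05 s, during which the arm holds its last target. There are 200 camera calls.

## Working session

There is one attempt and no reset: what is moved stays moved. The work goes in short steps, Python scripts to look and compute and a tool call to move; the robot and the scene stay as the last step left them, time stands still between calls to the robot, and variables do not carry over. Pictures are saved under pics/ and viewed, at most 10 in all, crops included, and the job is handed in when it is done.

Besides the shell and the picture viewer there is one more tool, called by a JSON object that holds its "api" and its "payload", one argument or row to a line. move_arm: Moves the arm, as the interface text tells. Its arguments: {"type":"object","properties":{"commands":{"type":"array","items":{"type":"array","items":{"type":"array","items":{"type":"number"}}}},"claw":{"type":"number"},"squeeze":{"type":"number"}},"required":["commands"]}

```bash
ls; mkdir -p pics
cat > h.py <<'E'
from rig import *
import numpy as np, cv2
from scipy.spatial.transform import Rotation as R
def cloud(c):
    d=c["range_z"]; K=c["camera_matrix"]; E=c["extrinsics"]
    v,u=np.indices(d.shape)
    p=np.stack([(u-K[0,2])/K[0,0]*d,-(v-K[1,2])/K[1,1]*d,-d],-1)
    w=(p-E[:3,3])@E[:3,:3]
    w[d==0]=np.nan
    return w
E
python3 - <<'E'
from h import *
o=get_obs();print(o)
for n in("top","side"):
    c=camera(n);cv2.imwrite(f"pics/{n}0.png",c["pixels"]);np.savez(f"{n}0.npz",**c)
    print(n,c["camera_matrix"],c["extrinsics"],[k for k in c])
E
```

```text
pics
{'time': 0.0, 'q': array([-1.52147832e+00,  5.28454433e-01,  1.43390060e+00, -2.91333869e-05,
        1.18140223e+00, -1.78509456e-01]), 'joint_velocities': array([-0.00015581, -0.00060654,  0.00044965, -0.00039583,  0.00084921,
       -0.00107677]), 'joint_torque': array([ 9.61874071e-05, -4.40043390e+01, -1.76592082e+01,  6.32988126e-02,
        5.81509375e-02, -1.69614987e-04]), 'position': array([ 0.14116583, -0.60849337,  0.40377897]), 'tool_rot': array([ 9.93517632e-01,  1.13672968e-01,  5.64213271e-05, -1.08091408e-03]), 'ft_force': array([-0.1906709 ,  0.54717735,  0.60779152]), 'moment': array([ 0.02849441, -0.01053679, -0.06145269]), 'grip_force': 0.0, 'grip_width': 0.08705207235423712}
top [[381.02819706   0.         280.48986926]
 [  0.         381.02819706 206.33904657]
 [  0.           0.           1.        ]] [[ 0.00929626 -0.99960468  0.02653413  0.02309114]
 [ 0.99046882  0.01285153  0.13713624 -0.56962954]
 [-0.13742303  0.02500638  0.99019674 -0.96175809]
 [ 0.          0.          0.          1.        ]] ['pixels', 'range_z', 'camera_matrix', 'extrinsics']
side [[394.89232951   0.         284.61897532]
 [  0.         394.89232951 214.59732894]
 [  0.           0.           1.        ]] [[-0.98852252 -0.15076299  0.00968248  0.5693973 ]
 [ 0.082843   -0.48735799  0.86926361 -0.09818924]
 [-0.12633394  0.86008878  0.49425401 -1.30008252]
 [ 0.          0.          0.          1.        ]] ['pixels', 'range_z', 'camera_matrix', 'extrinsics']
```

View pics/top0.png

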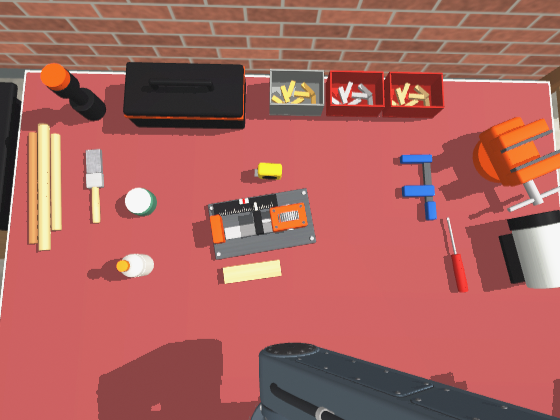

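View pics/side0.png

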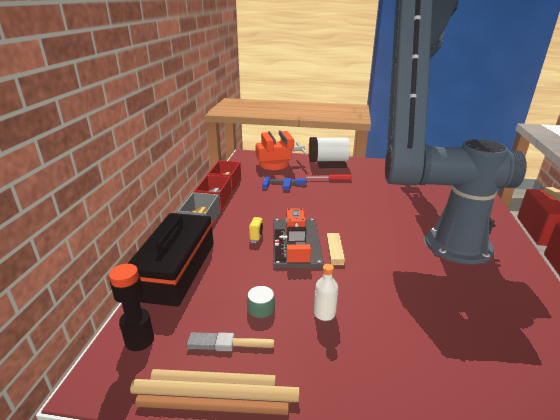

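The top picture shows the gauge at about (262,222), wheel (290,217), fixed jaw (217,229), black jaw (258,222), rider (244,201), so gauge +x is roughly world +y. The side picture confirms the layout, with nothing tall near the gauge.

Run:
```python
from h import *
c=dict(np.load("top0.npz"));w=cloud(c)
sub=w[175:270,195:325];px=c["pixels"][175:270,195:325]
hsv=cv2.cvtColor(px,cv2.COLOR_BGR2HSV)
x,y,z=sub[...,0],sub[...,1],sub[...,2]
print("bench z",np.nanmedian(w[300:330,200:250,2]))
m=(z>.009)&(z<.1)
n,l,s,_=cv2.connectedComponentsWithStats(m.astype(np.uint8))
i=1+np.argmax(s[1:,4]);m=l==i
P=sub[m];r=cv2.minAreaRect((P[:,:2]*1000).astype(np.float32));print("base rect",r)
ori=(hsv[...,0]<14)&(hsv[...,1]>180)&(hsv[...,2]>150)
for nm,lo,hi in(("orange top",.058,.08),):
    q=ori&(z>lo)&(z<hi)
    n,l,s,_=cv2.connectedComponentsWithStats(q.astype(np.uint8))
    for k in range(1,n):
        if s[k,4]>20:
            Q=sub[l==k];print(nm,s[k],np.nanmedian(Q,0),cv2.minAreaRect((Q[:,:2]*1000).astype(np.float32)))
q=m&(z>.0745);Q=sub[q];print("wheel",q.sum(),Q.mean(0),Q[:,2].max(),cv2.minAreaRect((Q[:,:2]*1000).astype(np.float32)))
cv2.imwrite("pics/crop0.png",cv2.resize(px,None,fx=6,fy=6,interpolation=cv2.INTER_CUBIC))
```

```text
bench z 0.0004917198185910823
base rect ((527.4276733398438, 79.4482650756836), (150.4253692626953, 270.1774597167969), 10.282062530517578)
orange top [ 75  28  38  28 567] [0.5358967  0.0109264  0.07055721] ((539.5067138671875, 10.777702331542969), (59.86437225341797, 89.0982437133789), 10.1624174118042)
orange top [ 15  40  14  28 287] [0.50592034 0.19180278 0.06631951] ((506.86334228515625, 192.62330627441406), (69.9498519897461, 26.37055015563965), 9.849268913269043)
wheel 175 [0.53972685 0.010523   0.0799063 ] 0.08615390450467532 ((539.18017578125, 10.646541595458984), (50.743255615234375, 79.65633392333984), 9.951482772827148)
```

View pics/crop0.png

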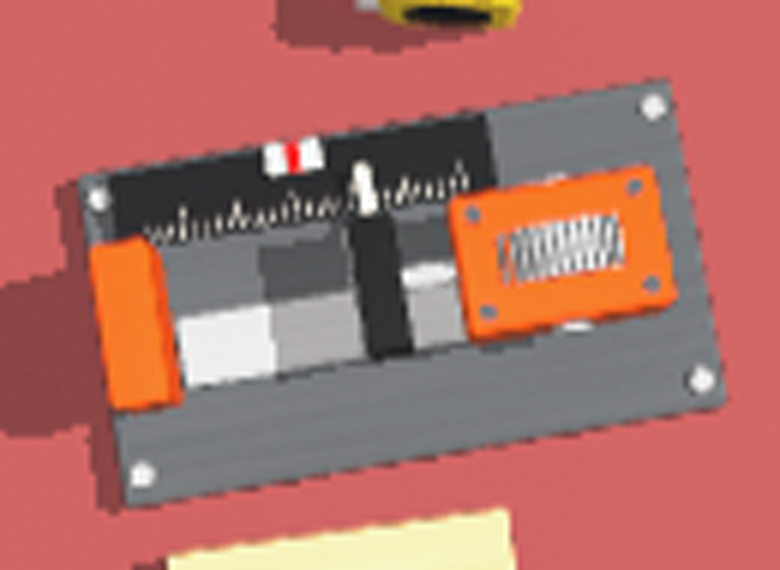

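```bash
cat >> h.py <<'E'
G=np.array([.5274,.0794,0.]); YAW=np.radians(100.1)
gx=np.array([np.cos(YAW),np.sin(YAW),0]);gy=np.array([-gx[1],gx[0],0])
def g2w(x,y,z): return G+gx*x+gy*y+[0,0,z]
def w2g(w): d=w-G; return np.stack([d@gx,d@gy,d[...,2]],-1)
def plane(c,uv,z):
    K=c["camera_matrix"];E=c["extrinsics"];uv=np.atleast_2d(uv)
    r=np.c_[(uv[:,0]-K[0,2])/K[0,0],-(uv[:,1]-K[1,2])/K[1,1],-np.ones(len(uv))]@E[:3,:3]
    o=-E[:3,:3].T@E[:3,3]
    return o+r*((z-o[2])/r[:,2])[:,None]
def gap(c):
    "rectified 34 mm plane view in gauge axes, 0.25 mm/px: x -60..110, y -75..-25"
    xs=np.arange(-60,110,.25)/1000; ys=np.arange(-25,-75,-.25)/1000
    X,Y=np.meshgrid(xs,ys)
    w=G+X[...,None]*gx+Y[...,None]*gy+[0,0,.034]
    p=w@c["extrinsics"][:3,:3].T+c["extrinsics"][:3,3]
    K=c["camera_matrix"]
    u=(K[0,0]*p[...,0]/-p[...,2]+K[0,2]).astype(np.float32); v=(K[1,1]*-p[...,1]/-p[...,2]+K[1,2]).astype(np.float32)
    return cv2.remap(c["pixels"],u,v,cv2.INTER_LINEAR)
def row(o,pos,yaw):
    "shift (40 mm units) and rotvec from current pose to TCP pos, pointing down, tool x at yaw"
    r=R.from_quat(o["tool_rot"]);t=R.from_matrix(np.array([[np.cos(yaw),np.sin(yaw),0],[np.sin(yaw),-np.cos(yaw),0],[0,0,-1]]))
    return r.inv().apply(np.array(pos)-o["position"])/.04,(r.inv()*t).as_rotvec()
E
python3 - <<'E'
from h import *
c=dict(np.load("top0.npz"))
im=gap(c);cv2.imwrite("pics/rect0.png",im)
b,g,r=[im[...,i].astype(int) for i in range(3)]
m=(r>150)&(g<90)&(b<90);m[:60]=0
xs=np.arange(-60,110,.25);ys=-25-.25*np.arange(im.shape[0])
n,l,s,ce=cv2.connectedComponentsWithStats(m.astype(np.uint8))
for k in range(1,n):
  if s[k,4]>40:print("red",-60+ce[k][0]*.25,-25-ce[k][1]*.25,s[k,2:]*.25)
w=(im.min(-1)>150).astype(np.uint8)
n,l,s,ce=cv2.connectedComponentsWithStats(w)
for k in range(1,n):
  if s[k,4]>150:print("white",-60+ce[k][0]*.25,-25-ce[k][1]*.25,s[k]*.25)
o=get_obs()
print(row(o,g2w(-.085,0,.095+.182),np.radians(10.1)), g2w(-.085,0,.277))
E
```

```text
red 37.476659167604055 -63.601518560179976 [  5.5   14.75 222.25]
red 57.793269230769226 -72.36057692307692 [ 4.5  1.5 13. ]
red 73.86046511627907 -72.26744186046511 [ 3.75  1.5  10.75]
red 89.92073170731706 -72.1341463414634 [ 3.25  1.5  10.25]
red -39.17578125 -73.09375 [ 5.5   1.75 16.  ]
red -23.28666666666667 -73.02000000000001 [ 6.25  2.   18.75]
red -7.16796875 -72.89453125 [ 5.75  1.75 16.  ]
red 9.786585365853654 -72.67073170731707 [ 3.5   1.5  10.25]
white 8.461545950155767 -44.78835669781931 [ 63.75   8.75  10.    22.75 642.  ]
white 29.51804619826757 -64.10767564966314 [ 84.5   32.25  10.5   14.5  519.5 ]
white 45.18368633383761 -64.46205244578921 [100.5   32.25   9.75  15.   495.75]
(array([ 13.17989437, -12.44530932,   3.19976347]), array([-0.00192773, -0.00028533,  0.05151934])) [ 0.54230617 -0.00428277  0.277     ]
```

View pics/rect0.png

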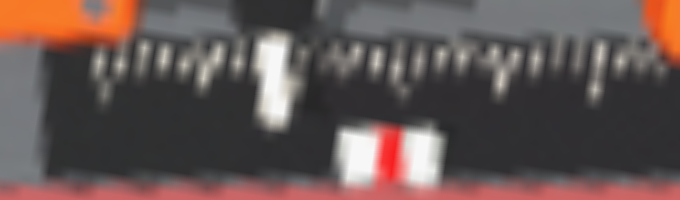

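The rectified view shows the pointer (column 272) and the red line (column 390). That puts the gap at about 29 mm, or roughly 85 mm of rim. Moving above the wheel with the fingers closed.

{"api": "move_arm", "payload": {
  "commands": [
    [[1.1,-1.04,0.1,0,0,0],[2.5,-2.3,0.3,0,0,0.01],[3.9,-3.6,0.5,0,0,0.02],[5.3,-5.0,0.7,0,0,0.03],[6.7,-6.3,0.9,0,0,0.04],[8.1,-7.6,1.1,0,0,0.05],[9.5,-8.9,1.3,0,0,0.05],[10.9,-10.2,1.5,0,0,0.05],[12.2,-11.5,1.5,0,0,0.05],[13.0,-12.3,1.5,0,0,0.05],[13.18,-12.45,1.5,0,0,0.05],[13.18,-12.45,1.5,0,0,0.05]]
  ],
  "claw": 1,
  "squeeze": 10
}}

```text
time: 1.6
position: [0.5433, -0.0021, 0.3444]
tool_rot: [0.996, 0.09, -0.0, -0.0]
ft_force: [1.2, -1.3, 0.2]
grip_width: 0.0006
grip_force: 0.0
```

Run:
```python
from h import *
o=get_obs();print(o["time"],o["position"],o["ft_force"],o["grip_width"],w2g(o["position"]))
c=camera("wrist");cv2.imwrite("pics/wr1.png",c["pixels"]);np.savez("wr1.npz",**c)
o=get_obs()
print(row(o,g2w(-.085,0,.084+.182),np.radians(10.1)))
```

```text
1.6 [ 0.5432534  -0.00205291  0.34436972] [ 1.18021491 -1.26872421  0.23887083] 0.0005686263045962211 [-0.08297081 -0.00132359  0.34436972]
(array([-0.10191325,  0.11434405,  1.96133911]), array([-0.00192375, -0.0040998 ,  0.00504765]))
```

View pics/wr1.png

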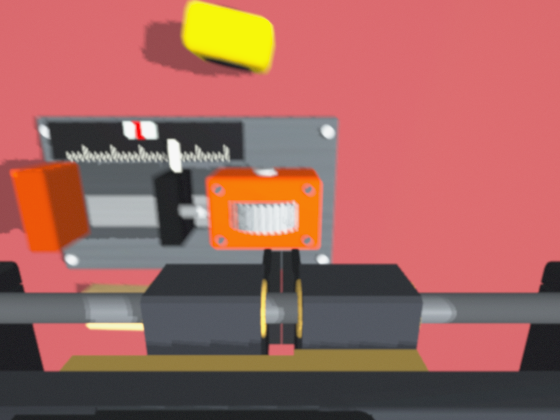

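The wrist picture shows the wheel (265,216) ahead of the closed fingertips (282,255), the pointer (175,155), and the red mark (139,130). Next I descend and probe for contact.

{"api": "move_arm", "payload": {
  "commands": [
    [[0,0,1.0,0,0,0],[0,0,1.5,0,0,0],[0,0,1.75,0,0,0],[0,0,1.9,0,0,0],[0,0,1.9,0,0,0],[0,0,1.9,0,0,0]]
  ]
}}

```text
time: 2.4
position: [0.5426, -0.0048, 0.2695]
tool_rot: [0.996, 0.089, 0.001, 0.0]
ft_force: [-0.0, 1.2, -0.3]
grip_width: 0.0002
grip_force: 0.0
```

Run:
```python
from h import *
o=get_obs();print(o["time"],o["position"],o["ft_force"],w2g(o["position"])-[0,0,.182],R.from_quat(o["tool_rot"]).as_matrix())
```

```text
2.4 [ 0.54257159 -0.00480318  0.26945278] [-0.03684132  1.17508577 -0.32670519] [-0.08555889 -0.00017004  0.08745278] [[ 9.84271970e-01  1.76653302e-01  1.51652650e-03]
 [ 1.76653932e-01 -9.84272982e-01 -2.90907578e-04]
 [ 1.44128628e-03  5.54232545e-04 -9.99998808e-01]]
```

{"api": "move_arm", "payload": {
  "commands": [
    [[0,-0.08,0.08,0,0,0],[0,-0.08,0.1,0,0,0],[0,-0.08,0.125,0,0,0],[0,-0.08,0.125,0,0,0]]
  ]
}}

```text
time: 2.9
position: [0.5417, -0.0014, 0.264]
tool_rot: [0.996, 0.089, 0.0, -0.0]
ft_force: [-0.4, 1.6, 1.9]
grip_width: 0.0006
grip_force: 1.0
```

{"api": "move_arm", "payload": {
  "commands": [
    [[0,0,0.015,0,0,0],[0,0,0.015,0,0,0]]
  ]
}}

```text
time: 3.15
position: [0.5417, -0.0015, 0.2638]
tool_rot: [0.996, 0.089, 0.0, 0.0]
ft_force: [-2.6, 0.2, 5.9]
grip_width: 0.0006
grip_force: 2.9
```

Contact, about 6 N down. First stroke, then a lift and a look.

{"api": "move_arm", "payload": {
  "commands": [
    [[0,0,0.015,0,0,0],[0,-0.08,0.015,0,0,0],[0,-0.17,0.015,0,0,0],[0,-0.26,0.015,0,0,0],[0,-0.35,0.015,0,0,0],[0,-0.44,0.015,0,0,0],[0,-0.53,0.015,0,0,0],[0,-0.6,0.015,0,0,0],[0,-0.6,0.015,0,0,0]]
  ]
}}

```text
time: 4.28
position: [0.5375, 0.022, 0.2635]
tool_rot: [0.996, 0.089, 0.0, 0.0]
ft_force: [-1.4, -0.4, 7.7]
grip_width: 0.0004
grip_force: 3.8
```

```bash
cat >> h.py <<'E'
def meas(name,tag):
    c=camera(name);np.savez(tag+".npz",**c);im=gap(c);cv2.imwrite(f"pics/{tag}.png",im)
    b,g,r=[im[...,i].astype(int) for i in range(3)]
    m=((r>130)&(g<80)&(b<80)).astype(np.uint8);m[:130]=0;m[-20:]=0
    m[185:]=0
    n,l,s,ce=cv2.connectedComponentsWithStats(m);k=1+np.argmax(s[1:,4]);red=-60+ce[k][0]*.25
    # pointer: white, y -49..-54, i.e. between the ticks and the rider
    prof=im[88:118].min(-1).astype(float).mean(0);prof=np.clip(prof-80,0,None)
    i=np.argmax(np.convolve(prof,np.ones(24),"same"));sl=slice(max(0,i-16),i+17)
    pt=-60+.25*(prof[sl]*np.arange(len(prof))[sl]).sum()/prof[sl].sum()
    print(tag,"red",red,s[k],"ptr",pt,"gap",red-pt)
    return c
E
python3 - <<'E'
from h import *
o=get_obs();print(o["time"],o["ft_force"],w2g(o["position"])-[0,0,.182])
meas("top","t2");meas("wrist","w2")
E
```

```text
4.275 [-1.36937928 -0.3603756   7.74100522] [-5.82534557e-02  8.03687312e-05  8.14749894e-02]
t2 red 37.28069196428571 [381 146  18  34 448] ptr -56.52901494189264 gap 93.80970690617835
w2 red 35.53900547445255 [ 369  133   30   47 1096] ptr 15.123618054069027 gap 20.415387420383524
```

{"api": "move_arm", "payload": {
  "commands": [
    [[0,0,-0.2,0,0,0],[0,0.35,-0.2,0,0,0],[0,0.63,-0.2,0,0,0],[0,0.63,-0.1,0,0,0],[0,0.63,0.0,0,0,0],[0,0.63,0.0,0,0,0],[0,0.53,0.0,0,0,0],[0,0.41,0.0,0,0,0],[0,0.29,0.0,0,0,0],[0,0.17,0.0,0,0,0],[0,0.05,0.0,0,0,0],[0,0.0,0.0,0,0,0]]
  ]
}}

```text
time: 5.88
position: [0.5373, 0.0224, 0.2634]
tool_rot: [0.996, 0.089, 0.0, 0.0]
ft_force: [-2.4, -0.6, 6.7]
grip_width: 0.0007
grip_force: 3.3
```

Run:
```python
from h import *
o=get_obs();print(o["time"],o["ft_force"],w2g(o["position"])-[0,0,.182])
meas("wrist","w3")
```

```text
5.875 [-2.38107663 -0.58815787  6.65503245] [-0.05788466  0.00020928  0.08141132]
w3 red 35.667140151515156 [ 370  133   29   47 1056] ptr 24.318528081188134 gap 11.348612070327022
```

View pics/w3.png

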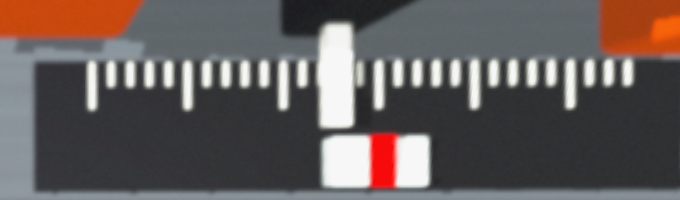

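The wrist view is sharp: pointer at column 337, red line at 383, so about 11.4 mm remains. One more full stroke.

{"api": "move_arm", "payload": {
  "commands": [
    [[0,0,-0.2,0,0,0],[0,0.35,-0.2,0,0,0],[0,0.63,-0.2,0,0,0],[0,0.63,-0.1,0,0,0],[0,0.63,0.0,0,0,0],[0,0.63,0.0,0,0,0],[0,0.53,0.0,0,0,0],[0,0.41,0.0,0,0,0],[0,0.29,0.0,0,0,0],[0,0.17,0.0,0,0,0],[0,0.05,0.0,0,0,0],[0,0.0,0.0,0,0,0]]
  ]
}}

```text
time: 7.42
position: [0.5373, 0.0224, 0.2634]
tool_rot: [0.996, 0.089, 0.0, 0.0]
ft_force: [-0.9, -1.0, 6.3]
grip_width: 0.0008
grip_force: 3.3
```

{"api": "move_arm", "payload": {
  "commands": [
    [[0,0,-0.2,0,0,0],[0,0,-0.8,0,0,0],[0,-1.0,-1.5,0,0,0],[0,-2.0,-1.5,0,0,0],[0,-2.3,-1.5,0,0,0],[0,-2.3,-1.5,0,0,0],[0,-2.3,-1.5,0,0,0]]
  ]
}}

```text
time: 8.3
position: [0.5215, 0.1119, 0.3222]
tool_rot: [0.996, 0.088, -0.0, 0.0]
ft_force: [-0.1, 0.5, -0.6]
grip_width: 0.0004
grip_force: 0.0
```

Run:
```python
from h import *
o=get_obs();print(o["time"],o["ft_force"],w2g(o["position"])-[0,0,.182])
c=meas("wrist","w4")
E=c["extrinsics"];print("cam in gauge",w2g(-E[:3,:3].T@E[:3,3]))
im=cv2.imread("pics/w4.png");cv2.imwrite("pics/w4.png",im[:,280:480].repeat(4,0).repeat(4,1)[:600])
```

```text
8.3 [-0.10846697  0.50615318 -0.55653586] [3.30417184e-02 1.10125156e-04 1.40202128e-01]
w4 red 36.20490196078431 [373 131  24  49 765] ptr 33.91859246129118 gap 2.286309499493129
cam in gauge [ 0.03224821 -0.07977364  0.30214131]
```

View pics/w4.png

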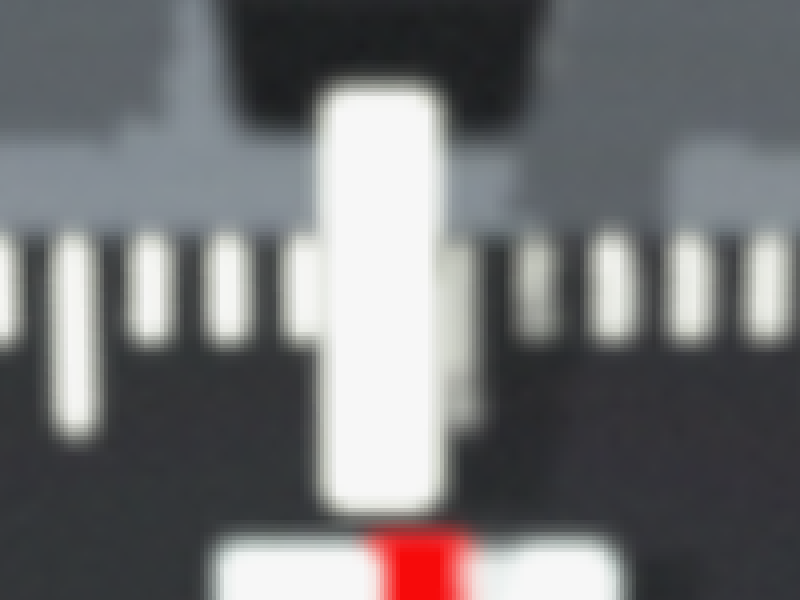

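Pointer centre is at column 380 and red at 420 (4× crop), so 2.5 mm short. That needs about 7 mm of rim.

{"api": "move_arm", "payload": {
  "commands": [
    [[0,1.2,0,0,0,0],[0,2.4,0.5,0,0,0],[0,2.6,1.2,0,0,0],[0,2.6,1.4,0,0,0],[0,2.6,1.5,0,0,0],[0,2.6,1.5,0,0,0],[0,2.55,1.5,0,0,0],[0,2.48,1.5,0,0,0],[0,2.42,1.5,0,0,0],[0,2.42,1.5,0,0,0],[0,2.42,1.3,0,0,0],[0,2.42,0.8,0,0,0]]
  ]
}}

```text
time: 9.85
position: [0.5382, 0.0179, 0.2908]
tool_rot: [0.996, 0.089, -0.0, -0.0]
ft_force: [0.9, -0.2, -0.3]
grip_width: 0.0003
grip_force: 0.0
```

{"api": "move_arm", "payload": {
  "commands": [
    [[0,-1.0,-0.8,0,0,0],[0,-2.0,-0.8,0,0,0],[0,-2.42,-0.8,0,0,0],[0,-2.42,-0.8,0,0,0],[0,-2.42,-0.8,0,0,0]]
  ]
}}

```text
time: 10.48
position: [0.5215, 0.112, 0.3223]
tool_rot: [0.996, 0.089, -0.0, 0.0]
ft_force: [-0.3, 0.4, -0.7]
grip_width: 0.0006
grip_force: 0.0
```

Run:
```python
from h import *
o=get_obs();print(o["time"],o["ft_force"],w2g(o["position"])-[0,0,.182])
c=meas("wrist","w5");meas("top","t5")
im=cv2.imread("pics/w5.png");cv2.imwrite("pics/w5b.png",im[50:,280:480].repeat(4,0).repeat(4,1)[:600])
```

```text
10.475 [-0.31867555  0.39177665 -0.68994701] [3.31275873e-02 6.65951820e-05 1.40291747e-01]
w5 red 36.14064475347661 [374 132  23  48 791] ptr 36.9491248877402 gap -0.8084801342635899Traceback (most recent call last):
  File "<stdin>", line 3, in <module>
  File "h.py", line 38, in meas
    n,l,s,ce=cv2.connectedComponentsWithStats(m);k=1+np.argmax(s[1:,4]);red=-60+ce[k][0]*.25
                                                     ~~~~~~~~~^^^^^^^^^
    return _wrapfunc(a, 'argmax', axis=axis, out=out, **kwds)
    return bound(*args, **kwds)
ValueError: attempt to get argmax of an empty sequence
```

```bash
cat >> h.py <<'E'
def fine(im):
    f=im.astype(float)
    def cen(p,lo):  # half-height edges
        i=np.flatnonzero(p>.5*p.max());return lo-60*0+.5*(i[0]+i[-1]),i[-1]-i[0]
    for r in range(84,124,5):
        p=f[r:r+2,340:430].min(-1).mean(0)-50;c,w=cen(p,340);print("ptr y%.1f x%.2f w%.2f"%(-25-r*.25,-60+c*.25,w*.25))
    for r in range(136,185,6):
        p=np.clip(f[r:r+2,340:430,2]-f[r:r+2,340:430,1],0,None).mean(0);c,w=cen(p,340);print("red y%.1f x%.2f w%.2f"%(-25-r*.25,-60+c*.25,w*.25))
E
python3 - <<'E'
from h import *
im=cv2.imread("pics/w5.png");fine(im)
cv2.imwrite("pics/w5b.png",im[50:,280:480].repeat(4,0).repeat(4,1)[:600])
E
```

```text
ptr y-46.0 x34.50 w12.00
ptr y-47.2 x36.88 w7.25
ptr y-48.5 x36.88 w7.25
ptr y-49.8 x36.88 w7.25
ptr y-51.0 x36.88 w7.25
ptr y-52.2 x37.00 w7.50
ptr y-53.5 x37.00 w7.50
ptr y-54.8 x37.00 w7.50
red y-59.0 x36.12 w5.25
red y-60.5 x36.25 w4.50
red y-62.0 x36.25 w4.50
red y-63.5 x36.25 w4.50
red y-65.0 x36.25 w4.50
red y-66.5 x36.12 w4.25
red y-68.0 x36.12 w4.25
red y-69.5 x36.12 w4.25
red y-71.0 x36.00 w4.50
```

View pics/w5b.png

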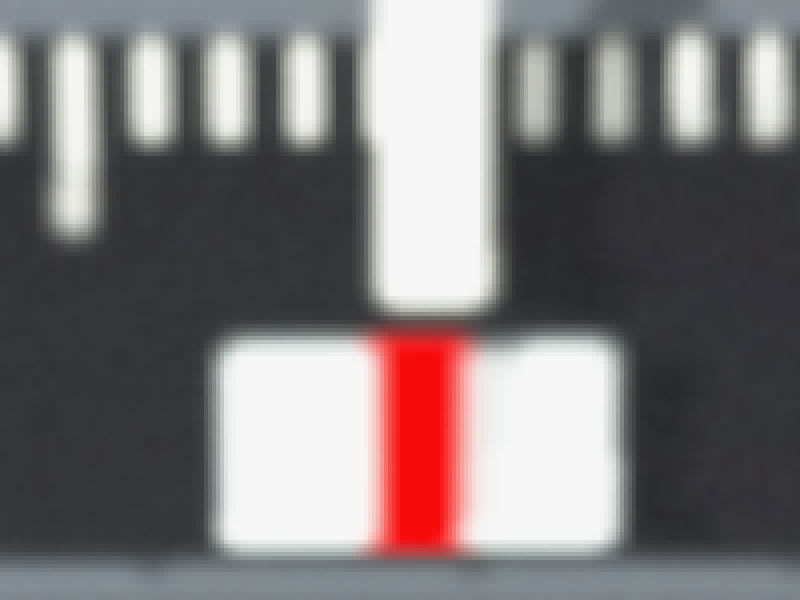

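The pointer (column 433) has overshot the red line (419) by about 0.9 mm. I'll roll back about 2.5 mm of rim, settling above the wheel before touching it.

{"api": "move_arm", "payload": {
  "commands": [
    [[0,1.2,0,0,0,0],[0,2.2,0.5,0,0,0],[0,2.5,1.0,0,0,0],[0,2.5,1.2,0,0,0],[0,2.5,1.3,0,0,0],[0,2.5,1.3,0,0,0],[0,2.5,1.3,0,0,0],[0,2.5,1.36,0,0,0],[0,2.5,1.42,0,0,0],[0,2.5,1.46,0,0,0],[0,2.5,1.5,0,0,0],[0,2.5,1.5,0,0,0]]
  ]
}}

```text
time: 12.08
position: [0.5388, 0.0144, 0.2644]
tool_rot: [0.996, 0.089, 0.0, 0.0]
ft_force: [-3.2, 1.1, 14.0]
grip_width: 0.0007
grip_force: 6.9
```

{"api": "move_arm", "payload": {
  "commands": [
    [[0,0.02,0,0,0,0],[0,0.045,0,0,0,0],[0,0.065,0,0,0,0],[0,0.065,0,0,0,0],[0,0.065,0,0,0,0],[0,0.065,-0.05,0,0,0],[0,0.065,-0.15,0,0,0],[0,0.065,-0.4,0,0,0],[0,0.065,-0.8,0,0,0]]
  ]
}}

```text
time: 13.2
position: [0.5393, 0.0117, 0.2949]
tool_rot: [0.996, 0.089, -0.001, -0.0]
ft_force: [-0.5, -1.3, 0.5]
grip_width: 0.0007
grip_force: 0.0
```

{"api": "move_arm", "payload": {
  "commands": [
    [[0,-1.0,-0.7,0,0,0],[0,-2.0,-0.7,0,0,0],[0,-2.565,-0.7,0,0,0],[0,-2.565,-0.7,0,0,0],[0,-2.565,-0.7,0,0,0]]
  ]
}}

```text
time: 13.82
position: [0.5215, 0.1122, 0.3231]
tool_rot: [0.996, 0.089, 0.001, 0.0]
ft_force: [-0.7, -0.6, -0.9]
grip_width: 0.0006
grip_force: 0.0
```

Run:
```python
from h import *
o=get_obs();print(o["time"],o["ft_force"],w2g(o["position"])-[0,0,.182])
c=meas("wrist","w6");fine(cv2.imread("pics/w6.png"))
```

```text
13.825 [-0.65202059 -0.5576207  -0.87215223] [3.33460115e-02 3.64054574e-05 1.41069842e-01]
w6 red 36.13756281407035 [373 132  24  48 796] ptr 36.250830138299335 gap -0.11326732422898544
ptr y-46.0 x36.25 w7.50
ptr y-47.2 x36.25 w7.50
ptr y-48.5 x36.25 w7.50
ptr y-49.8 x36.25 w7.50
ptr y-51.0 x36.25 w7.50
ptr y-52.2 x36.25 w7.50
ptr y-53.5 x36.25 w7.50
ptr y-54.8 x36.12 w7.25
red y-59.0 x36.12 w5.25
red y-60.5 x36.25 w4.50
red y-62.0 x36.25 w4.50
red y-63.5 x36.25 w4.50
red y-65.0 x36.25 w4.50
red y-66.5 x36.12 w4.25
red y-68.0 x36.12 w4.25
red y-69.5 x36.12 w4.25
red y-71.0 x36.00 w4.50
```

Pointer and red line both measure x = 36.2 mm. I'll clear the hand and hand in.

{"api": "move_arm", "payload": {
  "commands": [
    [[0,0,-1,0,0,0],[0,0,-2,0,0,0],[0,0,-2.5,0,0,0],[0,0,-2.5,0,0,0],[0,0,-2.5,0,0,0]]
  ]
}}

```text
time: 14.5
position: [0.5209, 0.112, 0.4216]
tool_rot: [0.996, 0.088, -0.001, -0.0]
ft_force: [-0.2, -0.3, -0.0]
grip_width: 0.0003
grip_force: 0.0
```

Run:
```python
from h import *
fine(gap(camera("wrist")))
print(hand_in())
```

```text
ptr y-46.0 x36.25 w8.00
ptr y-47.2 x36.25 w8.00
ptr y-48.5 x36.25 w8.00
ptr y-49.8 x36.25 w8.00
ptr y-51.0 x36.25 w8.00
ptr y-52.2 x36.25 w8.00
ptr y-53.5 x36.25 w8.00
ptr y-54.8 x36.25 w7.50
red y-59.0 x36.38 w4.75
red y-60.5 x36.50 w4.00
red y-62.0 x36.50 w4.00
red y-63.5 x36.50 w4.00
red y-65.0 x36.50 w4.00
red y-66.5 x36.50 w4.00
red y-68.0 x36.50 w4.00
red y-69.5 x36.38 w3.75
red y-71.0 x36.25 w4.50
the job is handed in; nothing more can be done
None
```

The pointer is in line with the red mark to within about 0.25 mm by the wrist camera, set only by rolling the wheel (including a small roll-back after a 0.9 mm overshoot); the hand is clear and the job was handed in at about 14.5 s.

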